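# Put the desk mixer and headphones back in order

### The arm

A 7-joint arm with a two-finger parallel gripper is mounted at the origin on the work surface. World frame = base frame: x ahead of the robot, y to its left, z up, the work surface at z = 0. Lengths are in mm, angles in rad, forces in N, time in s.
With the tool pointing down it reaches from about 400 to 750 mm from the base axis. Payload 19.5 kg.
Tool frame: the origin (TCP) lies at the very end of the fingers, on their centre line; the grasp point (between the pads) lies 19 mm behind it; z points along the fingers, x is the direction in which the jaws open and shut, and the axes are right-handed (so a half turn about z gives the same grasp; the last joint's range is limited). The gripper opens to 85 mm and grips with 20 to 120 N. Pads are 22 mm wide; open, the fingers measure 114 mm over their backs; the gripper's body (76 mm by 85 mm) begins 54 mm behind the grasp point. The pads swing forward as they close: fully open they stand 13 mm farther back than shut.
Start: joints at [1.088, 0.707, -0.028, 1.485, 0.022, 0.951, -0.075], TCP at [245.32, -520.01, 210.668] pointing down, gripper open.
Joint ranges: [-2.71, 2.71], [-0.32, 2.16], [-1.57, 1.52], [0, 2.45], [-1.46, 4.6], [0, 2.02], [-2.83, 2.83]. Speed limits (rad/s): [1.89, 1.89, 2.57, 2.57, 3.01, 3.01, 3.01].

### API

Orientations are given as [roll, pitch, yaw] about the fixed x, y, z axes, in that order (R = Rz(yaw) Ry(pitch) Rx(roll)).
In Python, from bench import movep, movel, goto_joints, let_go, close_gripper, sleep, solve_ik, read_state, grab_frame, calibration, IKError, job_done, spot_in, cut_out, landmark_of gives the robot as it stands. Calls block until the motion is done:
- movep(position, orientation): joint-space move of the TCP to a pose.
- movel(position, rotation=None, rate=150): straight line of the TCP; rotation=None keeps the orientation; rate is the mean speed in mm/s.
- goto_joints(angles): joint-space move.
- let_go() and close_gripper(f_grip=None): open the fingers fully, or close them until they stop; f_grip is the grip in N (None keeps the last).
- sleep(seconds).
- solve_ik(position, orientation): joint angles nearest the present ones, or None.
- read_state(): the state.
- grab_frame(name): name is "scene" or "top" or "wrist"; returns (picture, depth): 420x560x3 uint8, red, green, blue; 420x560 float32, mm along the optical axis (not along the pixel's ray), 0 where there is no reading.
- calibration(name): a dict with "K" (3x3 intrinsics, pixels), "view" (4x4, takes a point from world to camera coordinates). Camera axes: x right, y up, looking along -z (the intrinsics and any distortion apply to the point x, -y, -z); pixel columns grow to the right and rows downward; lengths in mm; the calibration is good to about 2 mm. The wrist camera is an equidistant fisheye: a pixel r from the principal point sees the ray r / f radians off the axis. A picture is of the moment at which its call begins: read the wrist's pose just before it. calibration takes no time and is no camera call; for the wrist camera it gives the pose at the moment of the call.
A pose or a line that the arm cannot do raises IKError and nothing moves.
- job_done(): hands the job in, once; it reports no verdict.
Trained networks look in the newest picture that a camera, given by its name, has taken for a name from the list of things; names that differ only in an ending like _2 or _b are one class to them, and where a whole thing is asked for, a point or a joint stands for the part that bears it (a point fixed in the world has none). Each returns a list of dicts, best first, with "score" (0 to 1); they miss things now and then, are a little off and sometimes report something else, mostly with a low value. They report only what shows in the picture. A call takes as long as a camera call. They do not tell look-alikes from the thing itself.
- spot_in(thing, camera): "box" ([centre column, centre row, width, height] in pixels, round what is visible of it).
- cut_out(thing, camera): "region" (420x560 bool, what is visible of it) and "box" ([centre column, centre row, width, height] in pixels, round what is visible of it).
- landmark_of(thing, camera): "xy" ([column, row] in pixels: a listed point, or the origin of a listed thing).
The state is a dict: "t": time; "joint_positions": joint angles; "dq": joint speeds; "joint_torque": joint torques, N m; "tool_pos": TCP position; "orientation": TCP orientation; "ft_force": force on the tool from outside, world axes, zero at the start; "moment": the same for the moment, N m; "gripper_width": finger opening in mm.
Only numpy, scipy, OpenCV 4.12 (cv2) and the standard library are available. Lean on these libraries where they do the work, as an engineer would, in place of code of your own. Each camera call takes 0.05 s, during which the arm holds its last target. There are 200 camera calls.

### The job

Pull the mixer's fader to its off end, then push every loose knob onto a shaft of the mixer, turning it until it drops fully home on the panel (any knob, any shaft); once all are home, and not before, slide the fader up to the white marker. Also hang every pair of headphones over the rail by its headband, one cup on each side, at any time. Leave the mug and the jar where they are.

Things in the scene. Friction and masses are not known exactly. Their poses are not given: they have to be found in the camera images.
- knob1_c (a point): loose black control knob: round skirt 60 mm across, 24 mm high; on it a bar grip 56 mm long (x), 16 wide (y), 28 high; 52 mm in all, 90 g. A slot 23 (x) x 13 mm, parallel to the bar, runs from the underside up through the 24 mm skirt. The point is its centre, 26 mm above the underside; z up through the bar. May be absent
- knob2_c (a point): loose knob exactly like knob1, interchangeable with it; its centre, 26 mm above the underside, x along the bar. May be absent
- knob3_c (a point): loose knob exactly like knob1, interchangeable with it; its centre, 26 mm above the underside, x along the bar. May be absent
- phones1_top (a point): headphones: rigid frame standing on two ear cups, 150 mm high, 160 wide (y), 220 g. On top a headband pad 26 mm wide (x), 70 long (y), 32 high, flat below; cups 58 mm wide (x), 66 high, 106 mm clear gap between them. The point is the centre of the headband pad, 134 mm above the foot of the cups; z up
- phones2_top (a point): headphones exactly like phones1, point and axes likewise
- home1 (a point): on shaft 1: the point that a knob's centre reaches when it is fully home: on the shaft's axis, 26 mm above the mixer's panel. Axes are the mixer's (y along the row of three shafts and along the fader track, +x from the fader towards the shafts), NOT the blade's direction
- home2 (a point): the same on shaft 2 (middle, 95 mm from both others). Each shaft is a bare metal blade 20 x 10 mm, 15 mm high above the panel, topped by a round pilot tip 9 mm across, 6 mm high. The blade's long side lies within 0.45 rad either way of the mixer's x, different on each shaft and at each start, and is not reported
- home3 (a point): the same on shaft 3. Shafts turn only stiffly (0.5 N m), up to 0.6 rad either way. A knob fits either way round (half turn); with the pilot in its slot it rests on the blade 15 mm too high until slot and blade agree within about 0.1 rad, then goes down to the panel
- fader (a joint): position of the fader cap along its track in m: 0 is the off end (the end with the short white cross line), 0.12 the other end; grows along the mixer's y. Stays where it is left, about 2 N to slide.
- fader_cap (a point): middle of the black fader cap: 28 mm (mixer x) by 20 mm (along the track) by 34 mm high, starts 2 mm above the panel; the point is 19 mm above the panel, 110 mm from the line of shafts. The grey mixer is a fixed flat box 220 (x) x 300 (y) x 40 mm high, its dark panel on top.
- marker (a joint): position of the white level marker beside the track, same scale as fader: the fader is at the mark when both are equal
- mark (a point): the white marker tab on the panel, 32 mm beside the fader's line on the mixer's edge side; its y is along the track
- rail_mid (a point): middle of the axis of the horizontal hanging bar: 12 mm thick, 280 mm long along its y, on two posts at its ends, z up
- mug_rim (a point): centre of the rim of a white mug, 95 mm high; a bystander
- jar: amber jar with a black lid, 100 mm high, origin under its foot; a bystander
There are look-alikes about, which are no part of the job. What is shaped like the part that bears phones2_top but purple is not meant. What is shaped like the part that bears knob1_c but turquoise is not meant.

How it is judged (in metres and radians):
On the way, in this order (a step that is already met when the one before it is completed fails the run):
1. the fader is at its off end (within 8 mm) (value of joint fader below 0.008 m), for 0.2 s.
2. every knob is home on a shaft (within 6 mm) with the fader still off ((distance between knob1_c and home1 below 0.006 m or distance between knob1_c and home2 below 0.006 m or distance between knob1_c and home3 below 0.006 m) and (distance between knob2_c and home1 below 0.006 m or distance between knob2_c and home2 below 0.006 m or distance between knob2_c and home3 below 0.006 m) and (distance between knob3_c and home1 below 0.006 m or distance between knob3_c and home2 below 0.006 m or distance between knob3_c and home3 below 0.006 m) and value of joint fader below 0.012 m), for 0.2 s.
3. the fader is at the white marker (within 7 mm) (y of fader_cap in the frame of mark between -0.007 and 0.007 m), for 0.2 s.
At the end, for the whole second after the job is handed in: Every knob sits home on a shaft (centre within 6 mm of the home point), the fader is within 7 mm of the white marker, every pair of headphones hangs upright (within 0.5 rad) on the rail by its headband pad, pad centre within 40 mm of the bar sideways, 5 to 35 mm above its axis and between its posts (all of step 3 and (distance between knob1_c and home1 below 0.006 m or distance between knob1_c and home2 below 0.006 m or distance between knob1_c and home3 below 0.006 m) and (distance between knob2_c and home1 below 0.006 m or distance between knob2_c and home2 below 0.006 m or distance between knob2_c and home3 below 0.006 m) and (distance between knob3_c and home1 below 0.006 m or distance between knob3_c and home2 below 0.006 m or distance between knob3_c and home3 below 0.006 m) and x of phones1_top in the frame of rail_mid between -0.04 and 0.04 m and y of phones1_top in the frame of rail_mid between -0.13 and 0.13 m and z of phones1_top in the frame of rail_mid between 0.005 and 0.035 m and angle between each of phones1_top, phones2_top's own z axis and vertical below 0.5 rad and x of phones2_top in the frame of rail_mid between -0.04 and 0.04 m and y of phones2_top in the frame of rail_mid between -0.13 and 0.13 m and z of phones2_top in the frame of rail_mid between 0.005 and 0.035 m); the robot touches nothing.
It fails at once if the mug is moved by more than 30 mm (distance of mug_rim from where it was at the start of the episode above 0.03 m).
It fails at once if the jar is moved by more than 30 mm (distance of jar from where it was at the start of the episode above 0.03 m).
Of knob1, knob2, knob3 only 2 to 3 are there at a start; the rules pass over those that are not, and their reading is None.
At some moment in a run one of knob1, knob2, knob3 may be knocked a few centimetres aside while the robot is not near it.
It also fails if it takes over 210 s, if anything falls off the work surface, if the arm or the gripper's body presses on something with over 40 N, if the wrist force passes 120 N, or if a joint passes its speed limit or range.

## Working session

There is one attempt and no reset: what is moved stays moved. The work goes in short steps, each a Python script; the robot and the scene stay as the last script left them, time stands still between calls to the robot, and variables do not carry over. Pictures are saved under pics/ and viewed, about 12 in all and at most 16, crops included, and the job is handed in when it is done.

```bash
ls; mkdir -p pics
cat > h.py <<'E'
import numpy as np, cv2
from bench import *
def save(n,cam):
    im,d=grab_frame(cam); cv2.imwrite(f'pics/{n}.png',im[:,:,::-1]); np.savez(f'pics/{n}.npz',im=im,d=d,**calibration(cam)); return im,d
def cloud(d,c):
    "world xyz per pixel (pinhole cams)"
    K,V=np.array(c['K']),np.array(c['view']); v,u=np.indices(d.shape)
    p=np.stack([(u-K[0,2])/K[0,0]*d,-(v-K[1,2])/K[1,1]*d,-d],-1)
    T=np.linalg.inv(V); w=p@T[:3,:3].T+T[:3,3]; w[d<=0]=np.nan; return w
E
python3 - <<'E'
from h import *
for c in ('top','scene'):
    im,d=save(c+'0',c); k=calibration(c); print(c,{a:(np.round(b,2).tolist() if not isinstance(b,str) else b) for a,b in k.items()})
    for n in ('knob1_c','phones1_top','home1','fader_cap','mark','rail_mid','mug_rim','jar'):
        print(n,[(np.round(q['xy']).tolist(),round(q['score'],2)) for q in landmark_of(n,c)])
s=read_state();print(s)
E
```

```text
pics
top {'K': [[418.15, 0.0, 281.13], [0.0, 418.15, 204.18], [0.0, 0.0, 1.0]], 'view': [[-0.01, -1.0, 0.0, 17.63], [1.0, -0.01, 0.07, -559.59], [-0.07, 0.0, 1.0, -974.27], [0.0, 0.0, 0.0, 1.0]]}
knob1_c [([209.0, 239.0], 0.97), ([250.0, 256.0], 0.74)]
phones1_top [([246.0, 138.0], 0.78)]
home1 [([346.0, 196.0], 0.7), ([389.0, 200.0], 0.69), ([430.0, 207.0], 0.59)]
fader_cap [([362.0, 245.0], 0.51)]
mark [([274.0, 256.0], 0.52), ([379.0, 262.0], 0.42)]
rail_mid []
mug_rim [([347.0, 107.0], 0.61)]
jar [([180.0, 133.0], 0.89)]
scene {'K': [[459.75, 0.0, 289.29], [0.0, 459.75, 214.4], [0.0, 0.0, 1.0]], 'view': [[-0.62, 0.79, 0.01, 326.92], [-0.46, -0.37, 0.81, 179.22], [0.64, 0.49, 0.59, -1617.69], [0.0, 0.0, 0.0, 1.0]]}
knob1_c [([335.0, 227.0], 0.73), ([360.0, 249.0], 0.66)]
phones1_top [([273.0, 242.0], 0.61)]
home1 [([239.0, 208.0], 0.95), ([218.0, 195.0], 0.94), ([203.0, 180.0], 0.79)]
fader_cap [([335.0, 225.0], 0.54), ([263.0, 190.0], 0.44)]
mark [([251.0, 184.0], 0.58)]
rail_mid [([427.0, 250.0], 0.71)]
mug_rim [([182.0, 233.0], 0.58)]
jar [([326.0, 328.0], 0.92), ([217.0, 196.0], 0.66)]
{'t': 0.9, 'joint_positions': array([ 1.08828702,  0.70651195, -0.02759571,  1.4846184 ,  0.02202692,
        0.95091414, -0.07550457]), 'dq': array([ 7.54689083e-04, -3.73461137e-06,  3.31346546e-04,  5.93734225e-04,
       -4.16703196e-04, -9.19417330e-04, -3.86376963e-04]), 'joint_torque': array([-8.15099102e-04, -8.82968831e+01,  1.23423960e+00, -2.36380059e+01,
        1.71413796e-02,  1.65283709e-03,  4.41507166e-05]), 'tool_pos': array([ 245.3112014 , -519.998321  ,  210.65683193]), 'orientation': array([ 3.14156848e+00,  1.47830849e-04, -1.12999885e+00]), 'ft_force': array([-0.32245968, -0.38221691, -0.41906308]), 'moment': array([-0.03980231, -0.06357947,  0.02435927]), 'gripper_width': 85.33407275525295}
```

```bash
python3 -c "
import cv2
for n in ('top0','scene0'):
    i=cv2.imread(f'pics/{n}.png'); cv2.imwrite(f'pics/{n}b.png',cv2.resize(i,(800,600),interpolation=cv2.INTER_CUBIC))"
```

```text
(no output)
```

View pics/top0b.png

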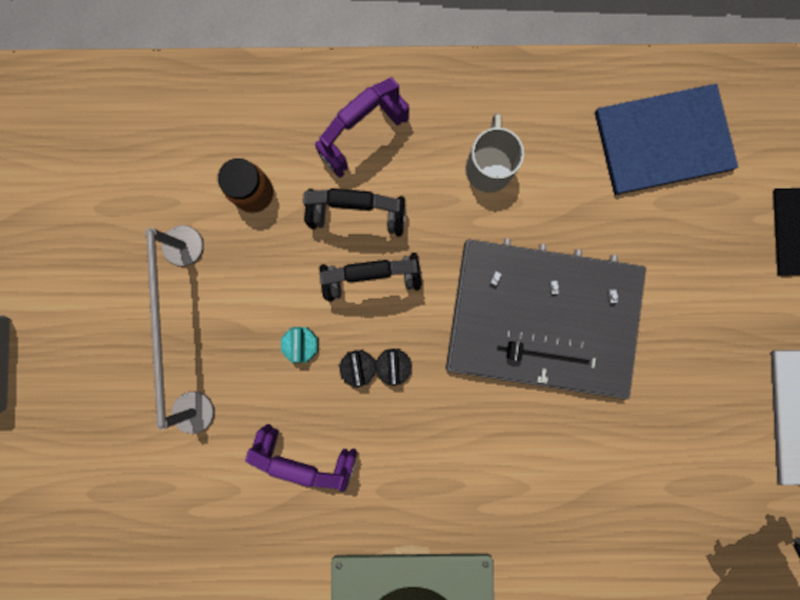

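View pics/scene0b.png

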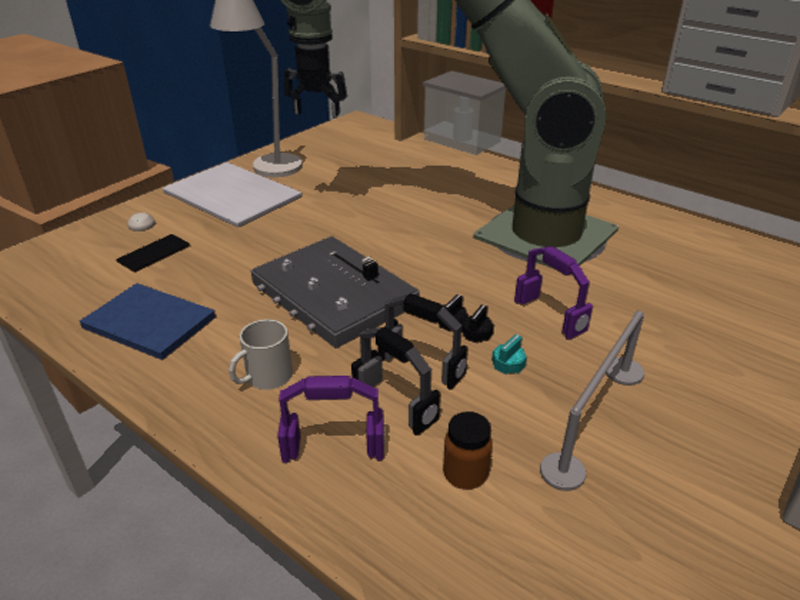

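Candidates (800-px top view):
- **Black knobs:** (357,369) and (394,367). The turquoise one at (300,345) is a decoy.
- **Black headphones:** (350,200) and (368,271). The purple ones at (362,115) and (300,470) are decoys.
- **Fader:** cap at (515,351), off-end line at (592,363), marker tab at (543,376).
- **Rail:** (156,328).

The knobs lie side by side, with no third one visible. Next I'll measure.

```bash
cat > m.py <<'E'
from h import *
z=np.load('pics/top0.npz'); im=z['im'];d=z['d'];w=cloud(d,dict(K=z['K'],view=z['view']))
def box(a): # 800x600 region -> mask
    m=np.zeros(d.shape,bool); x0,y0,x1,y1=[int(v*.7) for v in a]; m[y0:y1,x0:x1]=1; return m
def rect(name,m):
    p=w[m]; p=p[~np.isnan(p).any(1)]; r=cv2.minAreaRect(p[:,:2].astype(np.float32)); c=cv2.boxPoints(r)
    e=c[1]-c[0];f=c[2]-c[1]; L=e if np.hypot(*e)>np.hypot(*f) else f
    print(name,len(p),'ctr',np.round(r[0]),'size',np.round(r[1]),'long-axis',round(float(np.arctan2(L[1],L[0])),3),'med z',round(float(np.median(p[:,2])),1))
h=np.nan_to_num(w[:,:,2],nan=-99)
print('table z',np.median(h[box((400,480,520,540))]))
rect('mixer',box((430,220,660,410))&(h>33)&(h<47))
rect('fadercap',box((495,330,535,370))&(h>62)&(h<90))
for n,b in (('shaftL',(480,262,512,294)),('shaftM',(538,272,570,302)),('shaftR',(598,282,630,312))): rect(n,box(b)&(h>48))
for n,b in (('kL',(335,345,376,392)),('kR',(376,345,416,392))):
    rect(n+'bar',box(b)&(h>40)); rect(n,box(b)&(h>14))
rect('phF pad',box((325,180,380,220))&(h>138)); rect('phN pad',box((340,250,395,292))&(h>138))
rect('phF',box((295,175,412,240))&(h>30)); rect('phN',box((312,245,428,305))&(h>30))
rect('rail',box((140,220,172,432))&(h>100))
rect('mug',box((465,120,530,195))&(h>85)); rect('jar',box((215,155,275,215))&(h>90))
# colour features on mixer: white tab, cross line, projected to z=40
hs=cv2.cvtColor(im,cv2.COLOR_RGB2GRAY)
for n,b in (('tab',(533,366,553,386)),('line',(585,353,600,372))):
    m=box(b)&(hs>120); rect(n,m)
E
python3 m.py
```

```text
table z 0.5998557228586492
mixer 11645 ctr [ 513. -225.] size [300. 219.] long-axis 1.408 med z 40.0
fadercap 124 ctr [ 462. -166.] size [20. 28.] long-axis -0.173 med z 75.7
shaftL 40 ctr [ 578. -139.] size [ 9. 20.] long-axis -0.468 med z 55.7
shaftM 46 ctr [ 562. -233.] size [19. 10.] long-axis 0.061 med z 55.6
shaftR 48 ctr [ 548. -326.] size [11. 19.] long-axis -0.015 med z 55.5
kLbar 179 ctr [434.  86.] size [56. 16.] long-axis 0.166 med z 51.9
kL 520 ctr [435.  86.] size [58. 58.] long-axis 0.175 med z 25.5
kRbar 171 ctr [437.  27.] size [55. 16.] long-axis 0.057 med z 51.6
kR 522 ctr [437.  28.] size [58. 58.] long-axis -0.788 med z 25.2
phF pad 469 ctr [689.  85.] size [81. 26.] long-axis 1.467 med z 148.1
phN pad 467 ctr [582.  64.] size [26. 82.] long-axis -1.451 med z 148.6
phF 1210 ctr [688.  86.] size [161.  57.] long-axis 1.469 med z 132.5
phN 1129 ctr [582.  61.] size [ 57. 160.] long-axis -1.452 med z 135.2
rail 955 ctr [503. 371.] size [294.  16.] long-axis 0.077 med z 139.2
mug 277 ctr [ 770. -140.] size [81. 81.] long-axis -1.357 med z 93.5
jar 651 ctr [733. 263.] size [62. 61.] long-axis 0.07 med z 99.5
tab 51 ctr [ 422. -211.] size [21. 16.] long-axis 0.091 med z 48.4
line 16 ctr [ 440. -295.] size [ 5. 14.] long-axis -0.04 med z 40.8
```

```bash
cat >> h.py <<'E'
PI=np.pi; MY=-0.163
ex=np.array([np.cos(MY),np.sin(MY)]); ey=np.array([-ex[1],ex[0]])
S2=np.array([562.,-233.]); SH=[S2-95*ey,S2,S2+95*ey]; F0=S2-110*ex
def dn(yaw): return [PI,0,yaw]
def goto(xy,z,yaw):
    for y in (yaw,yaw-PI,yaw+PI):
        q=solve_ik([*xy,z],dn(y))
        if q is not None and abs(q[6])<2.4: movep([*xy,z],dn(y)); return y
    raise IKError('none')
def st(tag=''):
    s=read_state(); print(tag,'t',round(s['t'],1),'p',np.round(s['tool_pos'],1),'yaw',round(s['orientation'][2],3),'F',np.round(s['ft_force'],1),'M',np.round(s['moment'],2),'w',round(s['gripper_width'],1)); return s
def lz(z,rate=150,**k):
    p=read_state()['tool_pos']; movel([p[0],p[1],z],rate=rate)
E
python3 - <<'E'
from h import *
s0=np.dot(np.array([462,-166])-F0,ey); print('s0',s0, F0)
p=F0+s0*ey
y=goto(p,150,MY+PI/2); st('above'); lz(51,120); close_gripper(30); st('grip')
q=F0-52*ey; movel([*q,51],rate=70); st()
b=read_state()['ft_force']
for s in range(-54,-68,-2):
    q=F0+s*ey; movel([*q,51],rate=20); r=st(s)
    if np.dot((r['ft_force']-b)[:2],ey)>6: break
sleep(.3); let_go(); st(); lz(150); q=read_state()['tool_pos']
movel([300,-420,220],rate=300); save('top1','top')
E
sed -i 's/top0.npz/top1.npz/' m.py; sed -i "s/'fadercap',box((495,330,535,370))/'fadercap',box((495,330,610,380))/" m.py; python3 m.py
```

```text
s0 49.88399071682327 [ 453.45806244 -215.14929162]
above t 2.5 p [ 461.4 -166.9  150. ] yaw 1.405 F [-0.8 -1.5  0.1] M [-0.02  0.03  0.01] w 85.7
grip t 4.0 p [ 461.5 -166.8   51.2] yaw 1.408 F [-0.6  0.1  4.8] M [0.1  0.19 0.03] w 18.8
 t 5.6 p [ 445.  -266.8   51.2] yaw 1.407 F [-1.  -0.9  5.4] M [-0.09  0.12  0.02] w 18.8
-54 t 5.9 p [ 444.7 -268.8   51.2] yaw 1.408 F [-0.1 -0.   6.2] M [-0.04  0.12 -0.03] w 18.6
-56 t 6.1 p [ 444.4 -270.8   51.2] yaw 1.408 F [-0.6  0.2  5.6] M [-0.03  0.15  0.02] w 18.8
-58 t 6.4 p [ 444.1 -272.7   51.2] yaw 1.407 F [-1.5 -0.1  5.9] M [ 0.01  0.15 -0.03] w 18.5
-60 t 6.6 p [ 443.9 -273.7   51.2] yaw 1.408 F [-0.8  6.   6.9] M [1.4  0.14 0.03] w 18.9
 t 7.6 p [ 443.7 -274.4   51. ] yaw 1.408 F [-0.  -0.1 -0.5] M [-0.04  0.01 -0.06] w 85.9
table z 0.525449247713766
mixer 11623 ctr [ 513. -225.] size [300. 219.] long-axis 1.407 med z 40.0
fadercap 132 ctr [ 444. -274.] size [21. 28.] long-axis -0.169 med z 75.8
shaftL 40 ctr [ 578. -139.] size [ 9. 19.] long-axis -0.483 med z 56.0
shaftM 46 ctr [ 562. -233.] size [11. 19.] long-axis -0.003 med z 55.
[... 258 characters left out ...]
9 med z 51.9
kR 521 ctr [437.  28.] size [58. 58.] long-axis 0.784 med z 25.4
phF pad 470 ctr [689.  84.] size [81. 27.] long-axis 1.475 med z 148.4
phN pad 467 ctr [582.  64.] size [26. 82.] long-axis -1.447 med z 148.5
phF 1212 ctr [689.  86.] size [161.  57.] long-axis 1.47 med z 132.8
phN 1131 ctr [582.  61.] size [ 57. 161.] long-axis -1.451 med z 135.6
rail 955 ctr [503. 371.] size [294.  16.] long-axis 0.072 med z 139.3
mug 276 ctr [ 770. -140.] size [81. 81.] long-axis 0.525 med z 93.3
jar 655 ctr [733. 263.] size [61. 62.] long-axis -0.323 med z 99.4
tab 51 ctr [ 422. -212.] size [21. 16.] long-axis 0.016 med z 47.6
line 20 ctr [ 439. -285.] size [25. 20.] long-axis 1.421 med z 59.4
```

Run:
```python
from h import *
goto((437,16),200,0.058+PI/2); st('above'); im,d=save('wrist1','wrist'); c=calibration('wrist'); print(np.round(c['K'],1).tolist())
cv2.imwrite('pics/wrist1b.png',cv2.resize(im[:,:,::-1],(800,600)))
goto((562,-233),230,0.03+PI/2); st(); im,d=save('wrist2','wrist'); cv2.imwrite('pics/wrist2b.png',cv2.resize(im[:,:,::-1],(800,600)))
```

```text
above t 11.0 p [437.1  15.2 199.9] yaw 1.627 F [ 0.1  0.1 -0.2] M [-0.02 -0.01 -0.01] w 85.4
[[325.2, 0.0, 278.8], [0.0, 325.2, 204.7], [0.0, 0.0, 1.0]]
 t 12.1 p [ 562.  -231.5  230.1] yaw 1.603 F [-1.1  0.2  0.5] M [ 0.04 -0.05  0.04] w 85.2
```

View pics/wrist1b.png

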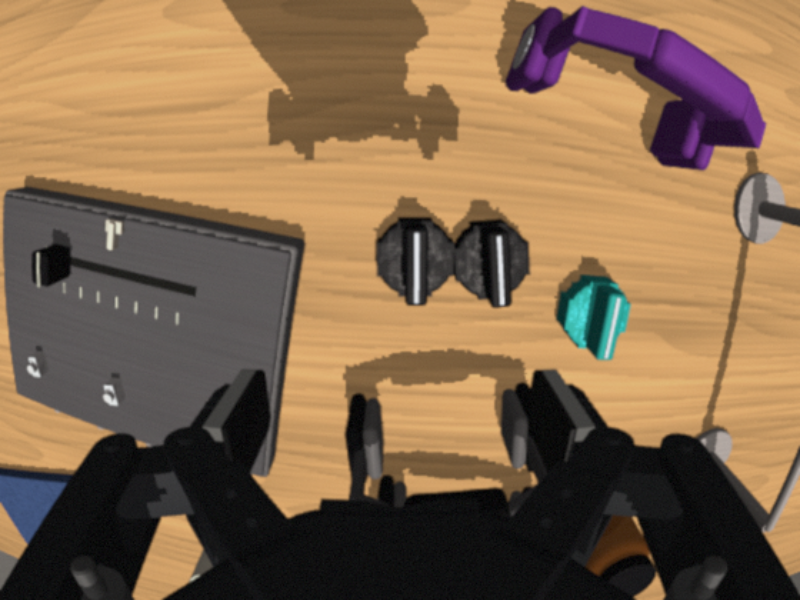

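View pics/wrist2b.png

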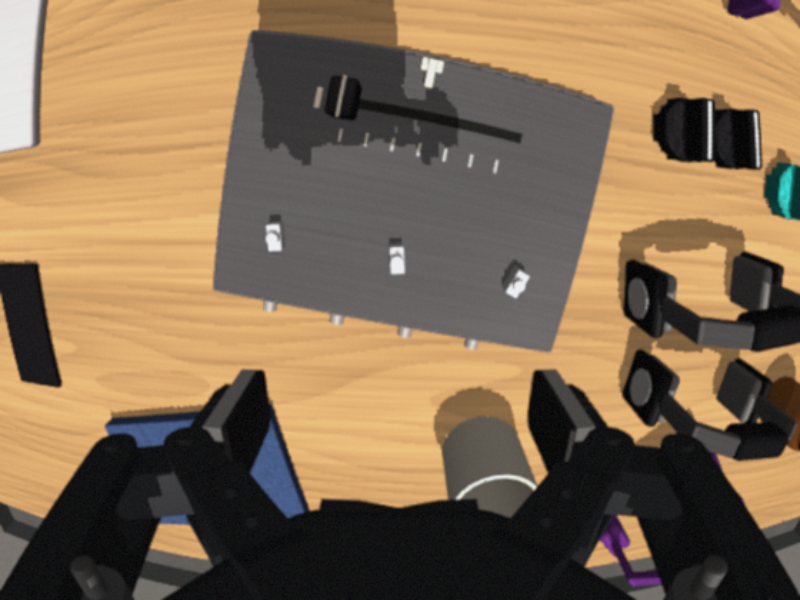

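The wrist views confirm two black knobs at (416,262) and (494,264), with the turquoise decoy at (595,316). The fader cap sits at the cross line (330,97), and the shafts are at (273,237), (397,258) and (517,283). Next I'll pick up the first knob.

```bash
cat >> h.py <<'E'
def wrap(a): return (a+PI/2)%PI-PI/2
def pick_knob(xy,ang,off=0):
    n=np.array([-np.sin(ang),np.cos(ang)]); p=np.array(xy)+off*n
    y=goto(p,140,ang+PI/2); movel([*p,28],dn(y),rate=120); close_gripper(70); s=st('knob grip'); lz(175,200); st('lifted'); return y
def seat(sh,ang,sweep=(0,)):
    """bar angle ang over shaft xy; lower on pilot, press, turn until drop"""
    y=goto(sh,150,ang+PI/2); movel([*sh,105],dn(y),rate=120); sleep(.2)
    b=read_state()['ft_force']
    z=95
    while z>67.5:
        movel([*sh,z],dn(y),rate=40); s=read_state(); f=s['ft_force']-b
        if f[2]>8: break
        z-=2
    st('contact'); return y
E
python3 - <<'E'
from h import *
pick_knob((437,27.5),0.058,-11)
y=seat(SH[1],0.03)
E
```

```text
knob grip t 15.1 p [437.7  16.5  28.3] yaw 1.629 F [-1.7 -0.5 10.9] M [ 0.02  0.33 -0.03] w 12.6
lifted t 15.9 p [437.4  16.4 174.2] yaw 1.629 F [ 0.6 -0.1 -1.5] M [ 0.03  0.02 -0.02] w 12.6
contact t 21.4 p [ 562.  -232.9   68.9] yaw 1.601 F [ 1.3  0.6 -0.7] M [ 0.02 -0.06  0.05] w 12.2
```

```bash
python3 - <<'E'
from h import *
lz(67,20); st('p'); s=read_state()
if s['ft_force'][2]<4: lz(66,20); st('p2')
let_go(); lz(180,200); movel([430,-330,220],rate=300); save('top2','top'); save('scene2','scene')
E
sed -i "s/top1.npz/top2.npz/; s/^rect('rail.*//; s/^rect('mug.*//" m.py
sed -i "s/^rect('ph.*//" m.py
cat >> m.py <<'E'
rect('homeMbar',box((520,250,590,330))&(h>85)); rect('homeM skirt',box((515,250,595,330))&(h>56))
i=cv2.resize(im[:,:,::-1],(800,600));
E
python3 m.py
```

```text
p t 21.6 p [ 562.2 -233.    68.3] yaw 1.601 F [-6.6  1.4 21.9] M [ 0.17  1.52 -0.02] w 12.6
table z 0.5985975360302405
mixer 11083 ctr [ 513. -224.] size [299. 219.] long-axis 1.407 med z 40.0
fadercap 127 ctr [ 444. -275.] size [22. 27.] long-axis -0.12 med z 75.5
shaftL 40 ctr [ 578. -139.] size [ 9. 20.] long-axis -0.509 med z 55.7
shaftM 450 ctr [ 563. -229.] size [52. 47.] long-axis 1.474 med z 66.1
shaftR 49 ctr [ 547. -326.] size [18. 11.] long-axis 0.006 med z 55.5
kLbar 179 ctr [434.  86.] size [56. 16.] long-axis 0.166 med z 51.9
kL 519 ctr [435.  86.] size [58. 58.] long-axis -1.378 med z 25.3
kRbar 0 ctr [0. 0.] size [0. 0.] long-axis 0.0 med z nan
kR 3 ctr [429.  56.] size [4. 0.] long-axis 0.075 med z 21.3
tab 51 ctr [ 422. -212.] size [17. 21.] long-axis -0.01 med z 47.3
line 21 ctr [ 440. -285.] size [26. 20.] long-axis 1.51 med z 70.0
homeMbar 195 ctr [ 561. -233.] size [55. 17.] long-axis 0.024 med z 91.5
homeM skirt 567 ctr [ 560. -233.] size [59. 57.] long-axis 1.514 med z 65.8
  return _methods._mean(a, axis=axis, dtype=dtype,
  ret = ret.dtype.type(ret / rcount)
```

Knob 1 is home: its bar top is at z 91.5, against an expected 92. Now the second, onto shaft R.

Run:
```python
from h import *
lz(220)
pick_knob((434.5,86),0.163,0)
print(SH[0]); seat(SH[0],0.005)
lz(67,20); st('p')
```

```text
knob grip t 27.4 p [434.5  86.1  28.2] yaw 1.734 F [-1.2  0.7  7.1] M [0.05 0.26 0.05] w 12.6
lifted t 28.3 p [434.2  85.9 174.2] yaw 1.734 F [ 0.1  0.3 -1. ] M [-0.03 -0.02 -0.02] w 12.5
[ 546.58347913 -326.74076426]
contact t 34.3 p [ 546.5 -326.7   68.9] yaw 1.576 F [-0.6  0.2 -1.1] M [ 0.02 -0.01 -0.  ] w 12.7
p t 34.5 p [ 546.8 -326.6   68.2] yaw 1.576 F [-7.1  2.  18.5] M [ 0.63  1.38 -0.05] w 12.4
```

```bash
python3 - <<'E'
from h import *
let_go(); lz(180,200); movel([300,-450,220],rate=300); save('top3','top'); st()
print([(np.round(q['xy']).tolist(),round(q['score'],2)) for q in landmark_of('mark','top')],[(np.round(q['xy']).tolist(),round(q['score'],2)) for q in landmark_of('knob1_c','top')])
E
sed -i "s/top2.npz/top3.npz/" m.py
cat >> m.py <<'E'
rect('homeRbar',box((580,260,650,345))&(h>85)); rect('homeR skirt',box((575,260,655,345))&(h>56))
m=box((530,363,556,388))&(hs>110)
p=w[m]; s=(p[:,:2]-F0)@np.array([ex,ey]).T
for a in range(-46,-15,4):
    k=(s[:,0]>=a)&(s[:,0]<a+4)
    if k.any(): print(a,np.round([s[k,1].min(),s[k,1].max(),s[k,1].mean(),p[k,2].mean()],1))
i=im[60:300,200:520,::-1]; cv2.imwrite('pics/c3.png',cv2.resize(i,(800,600),interpolation=cv2.INTER_CUBIC))
E
python3 m.py 2>/dev/null | grep -v shaft
```

```text
t 37.1 p [ 301.4 -449.   219.7] yaw 1.578 F [ 0.6 -0.5 -0.7] M [0.06 0.04 0.01] w 85.5
[([381.0, 261.0], 0.53)] [([209.0, 241.0], 0.64), ([429.0, 205.0], 0.61)]
table z 0.5668525512139126
mixer 10541 ctr [ 513. -225.] size [300. 219.] long-axis 1.407 med z 40.0
fadercap 130 ctr [ 444. -274.] size [20. 28.] long-axis -0.21 med z 75.5
kLbar 0 ctr [0. 0.] size [0. 0.] long-axis 0.0 med z nan
kL 0 ctr [0. 0.] size [0. 0.] long-axis 0.0 med z nan
kRbar 0 ctr [0. 0.] size [0. 0.] long-axis 0.0 med z nan
kR 0 ctr [0. 0.] size [0. 0.] long-axis 0.0 med z nan
tab 50 ctr [ 422. -211.] size [21. 16.] long-axis 0.031 med z 48.3
line 20 ctr [ 439. -285.] size [25. 20.] long-axis 1.393 med z 58.7
homeMbar 193 ctr [ 561. -233.] size [55. 17.] long-axis 0.034 med z 91.7
homeM skirt 566 ctr [ 560. -233.] size [57. 59.] long-axis -1.566 med z 65.8
homeRbar 194 ctr [ 548. -325.] size [53. 17.] long-axis 0.022 med z 91.5
homeR skirt 582 ctr [ 549. -308.] size [95. 57.] long-axis 1.553 med z 66.3
-46 [ 0.4  4.7  2.5 45.4]
-42 [-10.8   5.2  -2.   47.7]
-38 [-9.8  5.1 -2.2 48.1]
-34 [-10.    3.5  -1.5  46.4]
-30 [-3.6 -0.2 -1.7 48.3]
-26 [-5.5 -0.7 -2.6 49.4]
-22 [-2.7  0.2 -1.2 51.2]
```

View pics/c3.png

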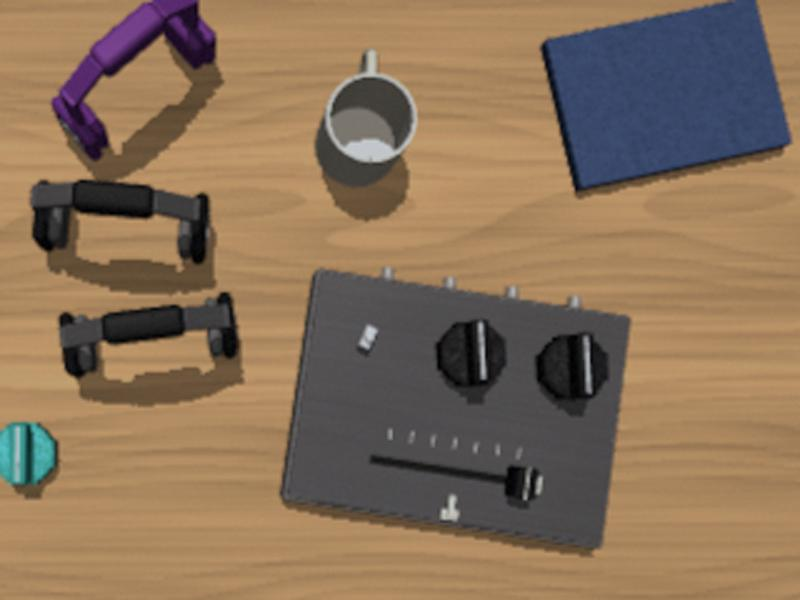

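Both knobs are home (bar tops at 91.6), and the marker sits at track coordinate s≈-2. Now the fader goes up to the marker, then the near headphones onto the rail.

```bash
cat >> h.py <<'E'
RC=np.array([503.,371.]); RA=0.074; RX=np.array([np.cos(RA),np.sin(RA)])
def hang(xy,ang,off):
    y=goto(xy,200,ang); movel([*xy,200],dn(y),rate=100); movel([*xy,123],dn(y),rate=100); close_gripper(50); st('ph grip'); lz(305,200); st('up')
    t=RC+off*RX; y2=y+wrap(RA-y)
    m=(np.array(xy)+t)/2
    movel([*t,305],dn(y2),rate=200); sleep(.3); b=st('over rail')['ft_force']
    movel([*t,155],dn(y2),rate=120); z=152
    while z>136:
        movel([*t,z],dn(y2),rate=30); f=read_state()['ft_force']-b
        if f[2]>2.0: break
        z-=1.5
    st('down')
E
python3 - <<'E'
from h import *
p=F0-59.6*ey
y=goto(p,150,MY+PI/2); movel([*p,150],dn(y)); lz(51,120); close_gripper(30); st('grip')
q=F0-2*ey; movel([*q,51],rate=60); sleep(.3); st(); let_go(); lz(230,200); 
hang((582,63.5),0.121,-65)
E
```

```text
grip t 40.0 p [ 443.7 -273.7   51.4] yaw 1.409 F [-2.1  7.6 10.2] M [ 1.6   0.38 -0.02] w 18.5
 t 41.4 p [ 453.  -216.9   51.3] yaw 1.408 F [-2.3  1.7  9.8] M [ 0.34  0.7  -0.02] w 18.8
ph grip t 46.2 p [582.3  63.5 123.3] yaw 0.121 F [ 1.  -0.2  4.4] M [-0.03 -0.13 -0.01] w 24.3
up t 47.3 p [581.9  63.4 304. ] yaw 0.121 F [-0.2 -0.2 -2.4] M [0.02 0.05 0.04] w 24.5
over rail t 49.4 p [438.3 366.  305. ] yaw 0.074 F [-0.1 -0.4 -1.9] M [-0.01 -0.02  0.  ] w 24.5
down t 52.3 p [438.4 366.5 145.6] yaw 0.074 F [-2.2 -3.3 17.4] M [-0.57  0.7  -0.02] w 24.1
```

```bash
python3 - <<'E'
from h import *
let_go(); lz(210,80); lz(300,200); movel([480,-60,300],rate=300); save('top4','top'); save('scene4','scene'); st()
E
sed -i "s/top3.npz/top4.npz/" m.py
cat >> m.py <<'E'
rect('phF pad',box((325,180,380,220))&(h>138)); rect('phF',box((295,175,412,240))&(h>30))
rect('hung pad',box((90,330,220,480))&(h>155)); rect('hung',box((60,320,250,480))&(h>142))
E
python3 m.py 2>/dev/null | egrep 'ph|hung|fader|bar'; python3 -c "
import cv2;cv2.imwrite('pics/s4.png',cv2.resize(cv2.imread('pics/scene4.png')[120:390,150:510],(800,600)))"
```

```text
t 56.2 p [480. -59. 300.] yaw 0.076 F [ 0.5 -0.2 -0.4] M [ 0.02  0.03 -0.04] w 85.3
fadercap 0 ctr [0. 0.] size [0. 0.] long-axis 0.0 med z nan
kLbar 0 ctr [0. 0.] size [0. 0.] long-axis 0.0 med z nan
kRbar 0 ctr [0. 0.] size [0. 0.] long-axis 0.0 med z nan
homeMbar 2230 ctr [518. -75.] size [38. 56.] long-axis -0.274 med z 670.2
homeRbar 1743 ctr [ 530. -208.] size [ 55. 258.] long-axis -1.416 med z 679.8
phF pad 469 ctr [689.  85.] size [81. 27.] long-axis 1.485 med z 148.2
phF 1203 ctr [689.  86.] size [160.  57.] long-axis 1.468 med z 133.1
hung pad 659 ctr [437. 366.] size [ 26. 118.] long-axis -1.501 med z 170.4
hung 854 ctr [437. 364.] size [110. 113.] long-axis -0.737 med z 167.8
```

View pics/s4.png

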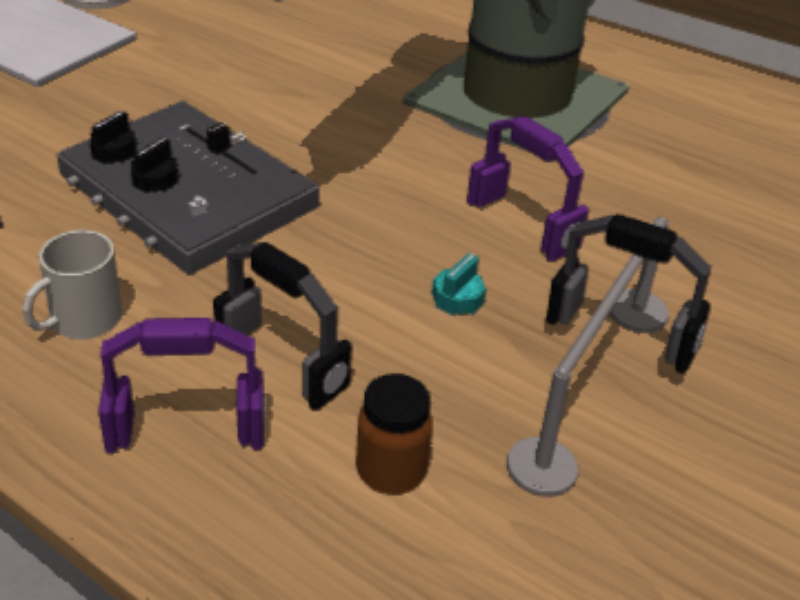

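The near pair hangs level on the rail, at (640,240) in this crop. Now the far pair, after checking finger clearance to the purple decoy.

Run:
```python
from h import *
z=np.load('pics/top4.npz'); w=cloud(z['d'],dict(K=z['K'],view=z['view'])); p=w.reshape(-1,3)
k=(p[:,0]>715)&(p[:,0]<900)&(abs(p[:,1]-80)<22)&(p[:,2]>60); print('decoy min x',np.nanmin(p[k][:,0]) if k.any() else None)
assert not k.any() or np.nanmin(p[k][:,0])>752
hang((689,85),-0.1,65)
```

```text
decoy min x 791.6654684674986
ph grip t 59.0 p [689.3  85.  123.4] yaw -0.1 F [0.7 0.1 4.7] M [-0.08 -0.13  0.07] w 24.0
up t 60.1 p [688.9  85.  303.9] yaw -0.1 F [-0.6 -0.2 -3.1] M [-0.03  0.01  0.  ] w 24.3
over rail t 62.1 p [568.  375.6 305. ] yaw 0.074 F [ 0.2  0.2 -2.8] M [-0.05  0.02  0.01] w 24.1
down t 65.0 p [568.  376.1 145.6] yaw 0.074 F [-2.9 -2.3 12.5] M [-0.45  0.74  0.05] w 24.0
```

```bash
python3 - <<'E'
from h import *
let_go(); lz(210,80); lz(300,200); movel([480,-60,300],rate=300); movep([300,-450,250],dn(-0.9)); save('top5','top'); save('scene5','scene'); st()
E
sed -i "s/top4.npz/top5.npz/" m.py
cat >> m.py <<'E'
rect('hung2 pad',box((90,170,220,325))&(h>155))
c=box((495,330,610,380))&(h>66)&(h<90); q=w[c][:,:2].mean(0); print('fader s',(q-F0)@ey)
rect('mug',box((465,120,530,195))&(h>85)); rect('jar',box((215,155,275,215))&(h>90))
cv2.imwrite('pics/t5.png',cv2.resize(im[:,:,::-1],(800,600)))
E
python3 m.py 2>/dev/null | egrep 'hung|fader|bar|mug|jar|tab'; python3 -c "
import cv2;cv2.imwrite('pics/s5.png',cv2.resize(cv2.imread('pics/scene5.png')[120:390,150:510],(800,600)))"
```

```text
t 70.8 p [ 301.  -449.3  250.2] yaw -0.898 F [-0.5 -0.5  0.6] M [ 0.04 -0.01 -0.05] w 85.3
table z 0.6205641073760262
fadercap 126 ctr [ 454. -217.] size [19. 28.] long-axis -0.131 med z 75.5
kLbar 0 ctr [0. 0.] size [0. 0.] long-axis 0.0 med z nan
kRbar 0 ctr [0. 0.] size [0. 0.] long-axis 0.0 med z nan
tab 50 ctr [ 422. -211.] size [20. 16.] long-axis 0.015 med z 48.3
homeMbar 192 ctr [ 561. -233.] size [56. 17.] long-axis 0.017 med z 91.3
homeRbar 195 ctr [ 548. -325.] size [54. 17.] long-axis 0.016 med z 91.8
hung pad 666 ctr [437. 366.] size [ 26. 119.] long-axis -1.501 med z 170.1
hung 857 ctr [436. 364.] size [115. 110.] long-axis 0.872 med z 168.0
hung2 pad 650 ctr [566. 375.] size [ 26. 115.] long-axis -1.501 med z 170.1
fader s -1.35409104156068
mug 276 ctr [ 770. -140.] size [80. 81.] long-axis -1.042 med z 93.6
jar 652 ctr [733. 263.] size [61. 61.] long-axis -0.074 med z 99.4
```

View pics/s5.png

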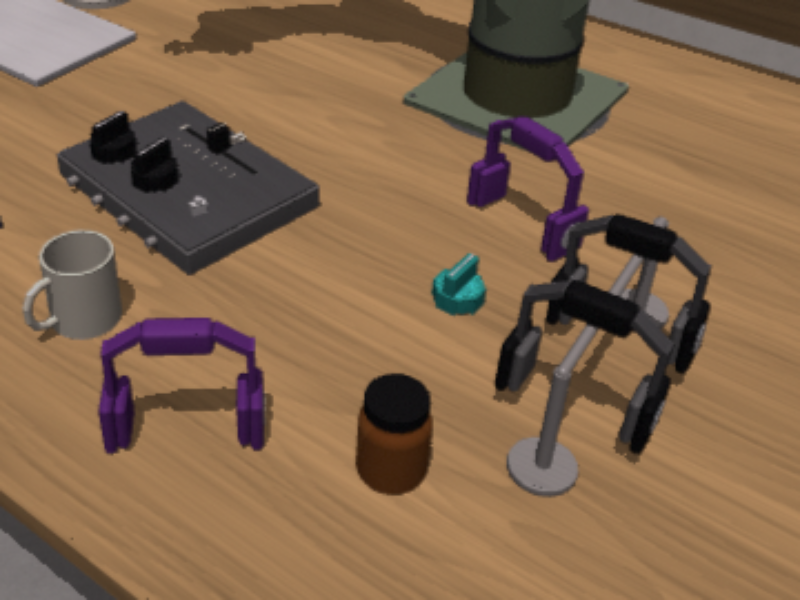

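View pics/t5.png

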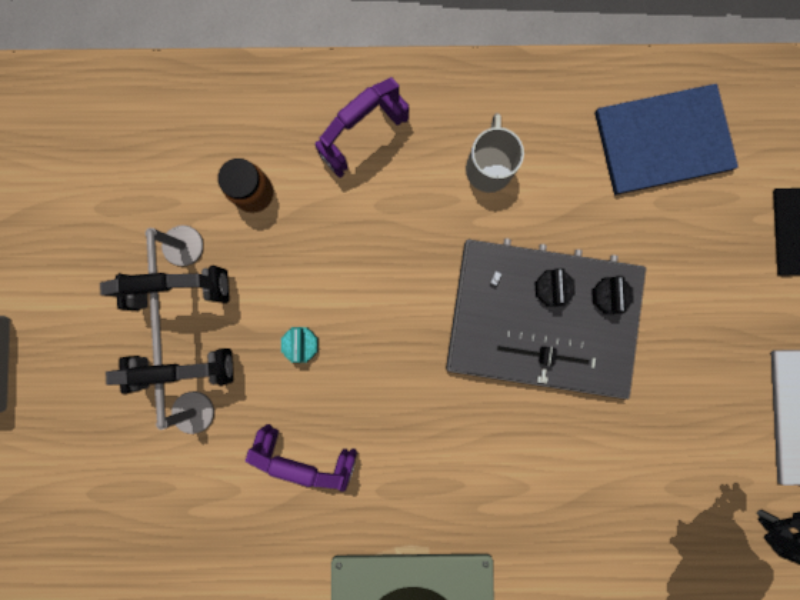

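```bash
python3 -c "
from bench import *
job_done()"
```

```text
the job is handed in; nothing more can be done
```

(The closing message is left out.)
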